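Count an order of turquoise hearts on the bead scale

ROBOT

A 6-joint arm with a two-finger parallel gripper is mounted at the origin on the work surface. World frame = base frame: x ahead of the robot, y to its left, z up, the work surface at z = 0. Lengths are in m, angles in rad, forces in N, time in s.
With the tool pointing down it reaches from about 0.375 to 0.9 m from the base axis. Payload 3.1 kg.
Tool frame: the origin (TCP) lies midway between the tips of the shut fingers; the grasp point (between the pads) lies 19 mm behind it; z points along the fingers, y is the line along which they close (so a half turn about z gives the same grasp; the last joint's range is limited). The gripper opens to 87 mm and grips with 3 to 60 N. Pads are 19 mm wide; open, the fingers measure 117 mm over their backs; the gripper's body (75 mm by 190 mm) begins 51 mm behind the grasp point.
Start: joints at [1.151, 0.527, 1.433, -0, 1.181, -0.178], TCP at [0.149, 0.607, 0.223] pointing down, gripper open.
Joint ranges: [-3.08, 3.08], [-0.75, 2.2], [0.22, 2.44], [-1.43, 4.57], [0, 2.65], [-2.85, 2.85]. Speed limits (rad/s): [2.79, 2.79, 3.14, 3.14, 3.14, 3.14].

INTERFACE

Orientations are given as a unit quaternion [x, y, z, w].
In Python, from rig import robot gives the robot as it stands. The module is installed in compiled form; this text tells all that it offers.
- The arm moves only by the tool play_rows, never from a script. Its arguments are lists of equal length, an entry for each row: "gripper": the closure, from -1 (fully open) to 1 (shut); "delta_pos": the shift along the tool's x, y, z in cm, a list of three; "turn": the turn, a rotation vector about the tool's x, y, z in rad, a list of three. A call has 1 to 12 rows; each row is the pose to reach, as a shift and turn from the pose commanded when the call began, along the tool's axes at that moment; what a row does not reach only later rows make up. A row lasts 1/8 s, in which the tool goes at most 62.5 mm and 10.7 degrees, less where a joint would pass 70% of its speed; a pose out of reach is approached as far as the arm can. A call with a gripper value outside its range is refused whole. The fingers move at their own pace and stop on an object; "squeeze" is the grip in N (left out, the last holds). Time passes only in rows, so rows that repeat a pose let the fingers close. It gives the time, the measured TCP pose, the force, the opening and the grip force at its end, in the units of the state.
- robot.get_obs(): the state, without advancing time (a new reading comes with each control period).
- robot.camera(name): name is "scene" or "top" or "wrist"; returns a dict with "color" (384x512x3 uint8, red, green, blue), "vfov" (degrees; the focal length in pixels is half the picture's height over the tangent of half this angle, whatever the lens; pixels are square), "cx", "cy" (the principal point, pixels), "k1" (the pictures are not rectified: a ray, as slopes to the right and down, at radius r is drawn at 1 + k1 r^2 times it, then the intrinsics apply), "R" (3x3) and "t" (3): a world point X has camera coordinates R X + t. Camera axes: x right, y down, z forward; pixel columns grow to the right and rows downward; lengths in m; the calibration is good to about 2 mm. A picture is of the moment at which its call begins. There is no depth.
- robot.hand_in(): hands the job in; it is judged then, once.
The state is a dict: "time": time; "q": joint angles; "joint_velocities": joint speeds; "joint_torque": joint torques, N m; "position": TCP position; "tool_rot": TCP orientation; "ft_force": force on the tool from outside, world axes, zero at the start; "moment": the same for the moment, N m; "grip_width": finger opening in m; "grip_force": force on a finger pad.
Only numpy, scipy, OpenCV 4.12 (cv2) and the standard library are available. Lean on these libraries where they do the work, as an engineer would, in place of code of your own. Each camera call takes 0.05 s, during which the arm holds its last target. There are 200 camera calls.

TASK

Count out the order of turquoise hearts: pull the scale's red lock plug up to its stop, press the green power key, then with the pan still empty the yellow zero key, put every turquoise heart from the bead tray into the pan, and with all of them lying there let go press the blue count key. Then move all the turquoise hearts into the navy-lined order tray, press the green key again to switch off, and push the lock plug fully home. Press each key fully down and let it come up before the next, only while the plug is up; leave the other beads in their tray, and the pliers, spool and jar where they are.

Things in the scene. Friction and masses are not known exactly. Their poses are not given: they have to be found in the camera images.
- scale: White fixed counting scale, 240 (x) x 220 (y) mm, its case top 40 mm above the bench. Origin under its middle; x points away from the robot, y to its left. Along the front (-x) edge stand three round keys, whose order varies; the steel pan is at the rear left, the red lock plug at the rear right
- pan (a point): Centre of the floor of the scale's square steel pan (46 mm above the bench, fixed): 132 x 132 mm inside, with a rim 4 mm thick that stands 6 mm above the floor; sides along the scale's x and y. Axes as the scale's
- lock (a joint): Red transport-lock plug of the scale: 0 = pressed home (locked), 0.015 m = pulled straight up to its stop (free). Friction of about 4 N holds it wherever it is left
- lock_top (a point): Centre of the top of the red lock plug, an upright cylinder 22 mm in diameter; its grippable part reaches 26 mm down from the top, and with the plug home its top is 28 mm above the scale's case. It moves with the plug. Free space of at least 28 mm all round it
- power (a joint): Travel of the green power key (on and off): 0 = up, 0.006 m = fully down (about 5 N); it springs back
- power_top (a point): Centre of the top of the green power key (on and off), 28 mm in diameter, standing 6 mm out of a round black housing 44 mm in diameter, 18 mm above the scale's case when up; it moves with the key. Pressed straight down. Keys are 62 mm apart
- zero (a joint): Travel of the yellow zero key: 0 = up, 0.006 m = fully down (about 5 N); it springs back
- zero_top (a point): Centre of the top of the yellow zero key, 28 mm in diameter, standing 6 mm out of a round black housing 44 mm in diameter, 18 mm above the scale's case when up; it moves with the key. Pressed straight down. Keys are 62 mm apart
- count (a joint): Travel of the blue count key: 0 = up, 0.006 m = fully down (about 5 N); it springs back
- count_top (a point): Centre of the top of the blue count key, 28 mm in diameter, standing 6 mm out of a round black housing 44 mm in diameter, 18 mm above the scale's case when up; it moves with the key. Pressed straight down. Keys are 62 mm apart
- bead_tray: Fixed cream-lined square bead tray with a medium wood rim, 170 x 170 mm inside; origin under its middle, floor 4 mm above the origin, rim 5 mm wide standing 6 mm above the floor, sides along its x and y axes. Holds the mixed beads
- order_tray: Fixed navy-lined square order tray with a dark wood rim, 130 x 130 mm inside; origin under its middle, floor 4 mm above the origin, rim 5 mm wide standing 6 mm above the floor, sides along its x and y axes. Empty at first
- turq1: Turquoise heart bead, to be counted (2 to 4 are present): 16 x 16 mm square with a half-round lobe (radius 8) on two neighbouring sides, 16 mm thick, flat faces, 18 g. Origin: centre of the square, half-way through the thickness. x points between the lobes, z through the thickness. Along 45 degrees either side of x it is 24 mm wide, the middle of that 4 mm from the origin towards the lobe
- turq2: Turquoise heart bead, to be counted (2 to 4 are present): 16 x 16 mm square with a half-round lobe (radius 8) on two neighbouring sides, 16 mm thick, flat faces, 18 g. Origin: centre of the square, half-way through the thickness. x points between the lobes, z through the thickness. Along 45 degrees either side of x it is 24 mm wide, the middle of that 4 mm from the origin towards the lobe
- turq3: Turquoise heart bead, to be counted (2 to 4 are present): 16 x 16 mm square with a half-round lobe (radius 8) on two neighbouring sides, 16 mm thick, flat faces, 18 g. Origin: centre of the square, half-way through the thickness. x points between the lobes, z through the thickness. Along 45 degrees either side of x it is 24 mm wide, the middle of that 4 mm from the origin towards the lobe
- turq4: Turquoise heart bead, to be counted (2 to 4 are present): 16 x 16 mm square with a half-round lobe (radius 8) on two neighbouring sides, 16 mm thick, flat faces, 18 g. Origin: centre of the square, half-way through the thickness. x points between the lobes, z through the thickness. Along 45 degrees either side of x it is 24 mm wide, the middle of that 4 mm from the origin towards the lobe
- purple1: Purple heart bead, not in the order: 16 x 16 mm square with a half-round lobe (radius 8) on two neighbouring sides, 16 mm thick, flat faces, 18 g. Origin: centre of the square, half-way through the thickness. x points between the lobes, z through the thickness. Along 45 degrees either side of x it is 24 mm wide, the middle of that 4 mm from the origin towards the lobe
- purple2: Purple heart bead, not in the order: 16 x 16 mm square with a half-round lobe (radius 8) on two neighbouring sides, 16 mm thick, flat faces, 18 g. Origin: centre of the square, half-way through the thickness. x points between the lobes, z through the thickness. Along 45 degrees either side of x it is 24 mm wide, the middle of that 4 mm from the origin towards the lobe
- purple3: Purple heart bead, not in the order: 16 x 16 mm square with a half-round lobe (radius 8) on two neighbouring sides, 16 mm thick, flat faces, 18 g. Origin: centre of the square, half-way through the thickness. x points between the lobes, z through the thickness. Along 45 degrees either side of x it is 24 mm wide, the middle of that 4 mm from the origin towards the lobe
- amber1: Amber square bead, not part of the order, 20 x 20 x 16 mm, origin at its centre
- amber2: Amber square bead, not part of the order, 20 x 20 x 16 mm, origin at its centre
- pliers: Bystander: pliers with red and black handles lying on the bench beyond the work, 145 mm long, 13 mm high; origin under the pivot
- spool: Bystander: blue thread spool, 40 mm in diameter, 36 mm high, upright beyond the work; origin under its middle
- jar: Bystander: amber jar with a metal lid, 50 mm in diameter, 60 mm high, beyond the work; origin under its middle

How it is judged:
On the way, in this order (a step that is already met when the one before it is completed fails the run):
1. the red lock plug is pulled up (at least 11 of 15 mm) (value of joint lock above 0.011 m), for 0.1 s.
2. the green power key is pressed (at least 4 of 6 mm), the plug up (value of joint lock above 0.011 m and value of joint power above 0.004 m), for 0.05 s.
3. the yellow zero key is pressed with no heart on the pan, the plug up and the other keys up (value of joint lock above 0.011 m and value of joint zero above 0.004 m and value of joint each of power, count below 0.002 m and horizontal distance between each of turq1, turq2, turq3, turq4 and pan above 0.08 m), for 0.05 s.
4. every turquoise heart lies in the pan, let go (x of turq1 in the frame of pan between -0.062 and 0.062 m and y of turq1 in the frame of pan between -0.062 and 0.062 m and z of turq1 in the frame of pan between 0 and 0.04 m and linear speed of each of turq1, turq2, turq3, turq4 below 0.02 m/s and contact force between each of turq1, turq2, turq3, turq4 and the fingers below 0.05 N and x of turq2 in the frame of pan between -0.062 and 0.062 m and y of turq2 in the frame of pan between -0.062 and 0.062 m and z of turq2 in the frame of pan between 0 and 0.04 m and x of turq3 in the frame of pan between -0.062 and 0.062 m and y of turq3 in the frame of pan between -0.062 and 0.062 m and z of turq3 in the frame of pan between 0 and 0.04 m and x of turq4 in the frame of pan between -0.062 and 0.062 m and y of turq4 in the frame of pan between -0.062 and 0.062 m and z of turq4 in the frame of pan between 0 and 0.04 m), for 0.2 s.
5. the blue count key is pressed with every turquoise heart in the pan, let go, the other keys up (all of step 4 and value of joint lock above 0.011 m and value of joint count above 0.004 m and value of joint each of power, zero below 0.002 m), for 0.05 s.
6. every turquoise heart lies in the order tray, let go (x of turq1 in the frame of order_tray between -0.062 and 0.062 m and y of turq1 in the frame of order_tray between -0.062 and 0.062 m and z of turq1 in the frame of order_tray between 0 and 0.04 m and linear speed of each of turq1, turq2, turq3, turq4 below 0.02 m/s and contact force between each of turq1, turq2, turq3, turq4 and the fingers below 0.05 N and x of turq2 in the frame of order_tray between -0.062 and 0.062 m and y of turq2 in the frame of order_tray between -0.062 and 0.062 m and z of turq2 in the frame of order_tray between 0 and 0.04 m and x of turq3 in the frame of order_tray between -0.062 and 0.062 m and y of turq3 in the frame of order_tray between -0.062 and 0.062 m and z of turq3 in the frame of order_tray between 0 and 0.04 m and x of turq4 in the frame of order_tray between -0.062 and 0.062 m and y of turq4 in the frame of order_tray between -0.062 and 0.062 m and z of turq4 in the frame of order_tray between 0 and 0.04 m), for 0.2 s.
7. the green power key is pressed again with the hearts in the order tray, the plug up (all of step 2 and all of step 6 and value of joint each of zero, count below 0.002 m), for 0.05 s.
8. the lock plug is pushed home (within 2.5 mm) (value of joint lock below 0.0025 m), for 0.2 s.
At the end, for the whole second after the job is handed in: Every turquoise heart lies at rest in the order tray (its centre within 62 mm of the tray's middle along both sides, not above 40 mm), the other beads are still in the bead tray, all keys are up (within 2 mm) and the lock plug is home (within 2.5 mm) (all of step 6 and value of joint lock below 0.0025 m and value of joint each of power, zero, count below 0.002 m and x of purple1 in the frame of bead_tray between -0.083 and 0.083 m and y of purple1 in the frame of bead_tray between -0.083 and 0.083 m and z of purple1 in the frame of bead_tray between 0 and 0.04 m and x of purple2 in the frame of bead_tray between -0.083 and 0.083 m and y of purple2 in the frame of bead_tray between -0.083 and 0.083 m and z of purple2 in the frame of bead_tray between 0 and 0.04 m and x of purple3 in the frame of bead_tray between -0.083 and 0.083 m and y of purple3 in the frame of bead_tray between -0.083 and 0.083 m and z of purple3 in the frame of bead_tray between 0 and 0.04 m and x of amber1 in the frame of bead_tray between -0.083 and 0.083 m and y of amber1 in the frame of bead_tray between -0.083 and 0.083 m and z of amber1 in the frame of bead_tray between 0 and 0.04 m and x of amber2 in the frame of bead_tray between -0.083 and 0.083 m and y of amber2 in the frame of bead_tray between -0.083 and 0.083 m and z of amber2 in the frame of bead_tray between 0 and 0.04 m); the robot touches nothing.
It fails at once if two keys are down at once (value of joint each of power, zero above 0.004 m or value of joint each of power, count above 0.004 m or value of joint each of zero, count above 0.004 m).
It fails at once if a key is pressed while the lock plug is down (value of joint lock below 0.008 m and value of joint any of power, zero, count above 0.004 m).
It fails at once if another bead is put in the pan or the order tray ((x of purple1 in the frame of pan between -0.062 and 0.062 m and y of purple1 in the frame of pan between -0.062 and 0.062 m and z of purple1 in the frame of pan between 0 and 0.04 m) or (x of purple1 in the frame of order_tray between -0.062 and 0.062 m and y of purple1 in the frame of order_tray between -0.062 and 0.062 m and z of purple1 in the frame of order_tray between 0 and 0.04 m) or (x of purple2 in the frame of pan between -0.062 and 0.062 m and y of purple2 in the frame of pan between -0.062 and 0.062 m and z of purple2 in the frame of pan between 0 and 0.04 m) or (x of purple2 in the frame of order_tray between -0.062 and 0.062 m and y of purple2 in the frame of order_tray between -0.062 and 0.062 m and z of purple2 in the frame of order_tray between 0 and 0.04 m) or (x of purple3 in the frame of pan between -0.062 and 0.062 m and y of purple3 in the frame of pan between -0.062 and 0.062 m and z of purple3 in the frame of pan between 0 and 0.04 m) or (x of purple3 in the frame of order_tray between -0.062 and 0.062 m and y of purple3 in the frame of order_tray between -0.062 and 0.062 m and z of purple3 in the frame of order_tray between 0 and 0.04 m) or (x of amber1 in the frame of pan between -0.062 and 0.062 m and y of amber1 in the frame of pan between -0.062 and 0.062 m and z of amber1 in the frame of pan between 0 and 0.04 m) or (x of amber1 in the frame of order_tray between -0.062 and 0.062 m and y of amber1 in the frame of order_tray between -0.062 and 0.062 m and z of amber1 in the frame of order_tray between 0 and 0.04 m) or (x of amber2 in the frame of pan between -0.062 and 0.062 m and y of amber2 in the frame of pan between -0.062 and 0.062 m and z of amber2 in the frame of pan between 0 and 0.04 m) or (x of amber2 in the frame of order_tray between -0.062 and 0.062 m and y of amber2 in the frame of order_tray between -0.062 and 0.062 m and z of amber2 in the frame of order_tray between 0 and 0.04 m)).
It fails at once if the pliers, spool or jar is moved more than 30 mm (distance of any of pliers, spool, jar from where it was at the start of the episode above 0.03 m).
Of turq1, turq2, turq3, turq4 only 2 to 4 are there at a start; the rules pass over those that are not, and their reading is None.
At some moment in a run one of turq1, turq2, turq3, turq4 may be knocked a few centimetres aside while the robot is not near it.
Once in a run the grip may slacken for a moment while it holds something.
It also fails if it takes over 210 s, if anything falls off the work surface, if the arm or the gripper's body presses on something with over 40 N, if the wrist force passes 120 N, or if a joint passes its speed limit or range.

## Working session

There is one attempt and no reset: what is moved stays moved. The work goes in short steps, Python scripts to look and compute and a tool call to move; the robot and the scene stay as the last step left them, time stands still between calls to the robot, and variables do not carry over. Pictures are saved under pics/ and viewed, at most 14 in all, crops included, and the job is handed in when it is done.

Besides the shell and the picture viewer there is one more tool, called after "Emit:" as name(argument=value, ...), one argument or row to a line, values as JSON. play_rows: Moves the arm, as the interface text tells. Its arguments: {"type":"object","properties":{"gripper":{"type":"array","items":{"type":"number"}},"delta_pos":{"type":"array","items":{"type":"array","items":{"type":"number"}}},"turn":{"type":"array","items":{"type":"array","items":{"type":"number"}}},"squeeze":{"type":"number"}},"required":["gripper","delta_pos","turn"]}

```bash
mkdir -p pics; cat > h.py <<'E'
import numpy as np, cv2
from rig import robot
def K(c):
    h=c["color"].shape[0]; f=h/2/np.tan(np.radians(c["vfov"])/2); return f
def ray(c,u,v):
    f=K(c); xd=(u-c["cx"])/f; yd=(v-c["cy"])/f; k=c["k1"]
    rd=np.hypot(xd,yd); r=rd
    for _ in range(30): r=rd/(1+k*r*r)
    s=r/rd if rd>0 else 1
    R=np.array(c["R"]); t=np.array(c["t"])
    return -R.T@t, R.T@np.array([xd*s,yd*s,1])
def plane(c,u,v,z):
    o,d=ray(c,u,v); return o+d*(z-o[2])/d[2]
def proj(c,X):
    p=np.array(c["R"])@np.array(X)+np.array(c["t"]); x,y=p[:2]/p[2]; g=1+c["k1"]*(x*x+y*y)
    return K(c)*x*g+c["cx"],K(c)*y*g+c["cy"]
def save(c,n): cv2.imwrite(f"pics/{n}.png",c["color"][:,:,::-1])
E
python3 - <<'E'
from h import *
a=robot.camera("scene");b=robot.camera("top")
im=np.vstack([a["color"],b["color"]])
save(a,"s0");cv2.imwrite("pics/t0.png",cv2.resize(b["color"][:,:,::-1],(800,600),interpolation=cv2.INTER_CUBIC))
for c in(a,b): print(c["vfov"],c["cx"],c["cy"],c["k1"],-np.array(c["R"]).T@c["t"])
o=robot.get_obs();print(o)
E
```

```text
48.63232685406454 254.50702510925177 190.27538712131926 -0.005389672602319243 [1.03936826 0.51522987 1.0213984 ]
52.70385669779419 259.45882999594136 190.9866328376912 -0.06236414820520163 [ 0.47831049 -0.00515701  1.05500698]
{'time': 0.1, 'q': array([ 1.15152653e+00,  5.28383639e-01,  1.43377200e+00, -2.19557023e-05,
        1.18142965e+00, -1.78506657e-01]), 'joint_velocities': array([ 0.00075076,  0.00022222, -0.00156348,  0.00184711,  0.00030987,
       -0.00087042]), 'joint_torque': array([ 4.39674818e-05, -4.40985417e+01, -1.77151054e+01,  6.35212194e-02,
        5.32862451e-02, -2.76516056e-05]), 'position': array([0.14873227, 0.60635645, 0.22166378]), 'tool_rot': array([ 1.20086819e-01,  9.92762894e-01, -9.55135151e-04, -2.83671848e-04]), 'ft_force': array([-0.35749368, -0.08462793,  0.1444586 ]), 'moment': array([ 0.03087923, -0.00036758, -0.02059758]), 'grip_force': 0.0, 'grip_width': 0.08692058785199187}
```

View pics/t0.png

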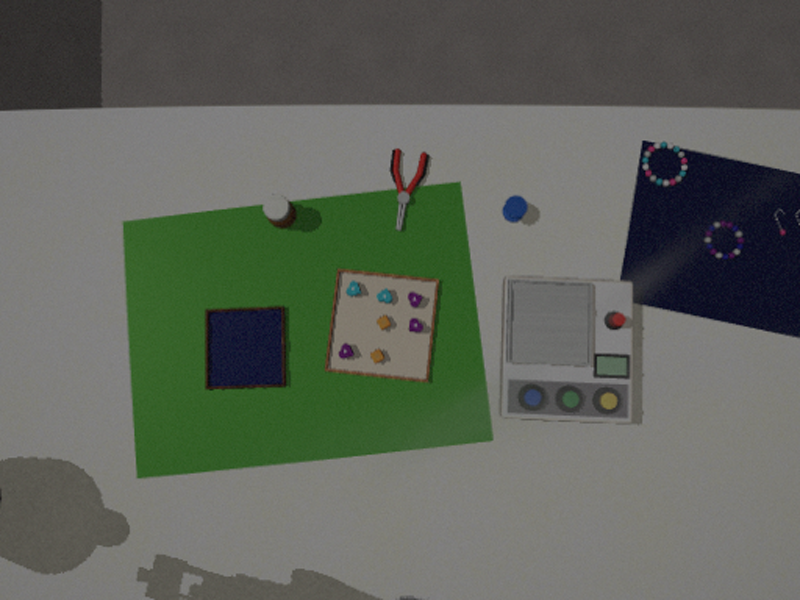

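View pics/s0.png

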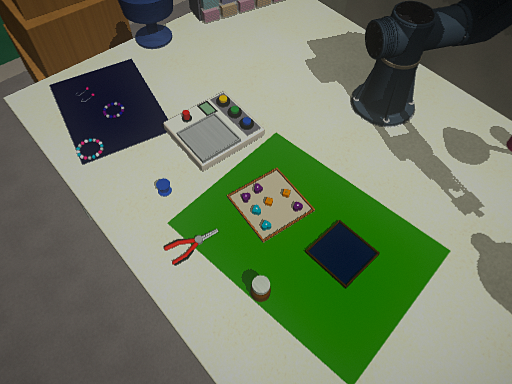

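The top view (800x600 scale) shows two turquoise hearts at (354,289) and (386,297). Purples are at (415,299), (416,325) and (346,352), ambers at (384,322) and (378,356). The keys are blue (532,398), green (570,399) and yellow (608,401); the plug is at (617,320) and the navy tray at (246,348). The scene view agrees.

```bash
cat >> h.py <<'E'
HSV={"turq":((80,90,60),(100,255,255)),"purple":((130,90,40),(165,255,255)),"amber":((10,140,90),(22,255,255)),"red":((0,170,60),(6,255,255)),
"blue":((105,80,40),(125,255,255)),"green":((50,60,40),(90,255,255)),"yellow":((22,80,60),(34,255,255))}
def blobs(c,col,amin=8,amax=3000,roi=None):
    h=cv2.cvtColor(c["color"],cv2.COLOR_RGB2HSV); m=cv2.inRange(h,*[np.array(x) for x in HSV[col]])
    if roi: q=np.zeros_like(m); u0,v0,u1,v1=roi; q[v0:v1,u0:u1]=255; m&=q
    cs,_=cv2.findContours(m,cv2.RETR_EXTERNAL,cv2.CHAIN_APPROX_NONE); r=[]
    n,l,s,ct=cv2.connectedComponentsWithStats(m)
    return [(ct[i],s[i,4],l==i) for i in range(1,n) if amin<=s[i,4]<=amax]
E
python3 - <<'E'
from h import *
T=robot.camera("top");S=robot.camera("scene")
for col,z in(("turq",.016),("purple",.016),("amber",.016)):
    for c,n,roi in((T,"T",(205,165,285,250)),(S,"S",(225,165,320,245))):
        print(col,n,[(b[0].round(1).tolist(),int(b[1]),plane(c,*b[0],z)[:2].round(4).tolist()) for b in blobs(c,col,roi=roi)])
for col,z in(("red",.066),("blue",.058),("green",.058),("yellow",.058)):
    for c,n,roi in((T,"T",(320,175,410,272)),(S,"S",(163,90,266,168))):
        print(col,n,[(b[0].round(1).tolist(),int(b[1]),plane(c,*b[0],z)[:2].round(4).tolist()) for b in blobs(c,col,roi=roi)])
h=cv2.cvtColor(T["color"],cv2.COLOR_RGB2HSV)
for n,lo,hi,roi,z in(("order",(105,100,20),(130,255,255),(120,180,195,260),.004),("cream",(0,0,120),(40,90,255),(205,165,290,250),.004)):
    m=cv2.inRange(h,np.array(lo),np.array(hi));q=np.zeros_like(m);q[roi[1]:roi[3],roi[0]:roi[2]]=255;m&=q
    m=cv2.morphologyEx(m,cv2.MORPH_OPEN,np.ones((3,3)))
    pts=cv2.findNonZero(m); r=cv2.boxPoints(cv2.minAreaRect(pts))
    print(n,[plane(T,*p,z)[:2].round(4).tolist() for p in r])
for p in((512,284),(592,286),(590,366),(510,362)): print("pan",plane(T,p[0]*.64,p[1]*.64,.052)[:2].round(4))
for p in((503,276),(633,281),(633,423),(501,417)): print("scale",plane(T,p[0]*.64,p[1]*.64,.04)[:2].round(4))
w=robot.camera("wrist");print(w["vfov"],w["R"],w["t"]);R=np.array(w["R"]);print(-R.T@w["t"])
E
```

```text
turq T [([225.9, 184.7], 53, [0.627, 0.1076]), ([245.9, 189.3], 59, [0.6146, 0.053])]
turq S [([256.1, 209.9], 67, [0.6174, 0.0569]), ([265.8, 225.1], 68, [0.6288, 0.1107])]
purple T [([265.0, 191.0], 50, [0.6104, 0.0014]), ([265.4, 208.0], 53, [0.5642, -0.0]), ([221.0, 224.7], 51, [0.5184, 0.1187])]
purple S [([257.7, 187.9], 61, [0.5653, 0.0037]), ([245.8, 196.6], 52, [0.6109, 0.0044]), ([297.4, 205.9], 58, [0.5202, 0.1217])]
amber T [([245.2, 206.0], 50, [0.5693, 0.0544]), ([241.1, 227.6], 47, [0.5113, 0.0647])]
amber S [([266.1, 210.7], 269, [0.5978, 0.077]), ([286.5, 179.1], 10, [0.4802, 0.034]), ([300.5, 194.6], 27, [0.4868, 0.0997]), ([286.1, 192.6], 52, [0.5137, 0.068]), ([268.5, 201.4], 56, [0.5722, 0.0581])]
red T [([396.2, 205.4], 20, [0.5688, -0.3353])]
red S [([186.1, 114.4], 55, [0.5779, -0.3225])]
blue T [([399.8, 175.9], 11, [0.6468, -0.3505]), ([340.5, 253.8], 83, [0.4452, -0.1918])]
blue S [([163.7, 117.6], 17, [0.635, -0.3626]), ([246.4, 120.6], 61, [0.4462, -0.1891]), ([163.8, 130.9], 9, [0.6657, -0.3163])]
green T [([364.8, 255.1], 84, [0.4421, -0.2537])]
green S [([206.9, 107.9], 104, [0.5068, -0.311]), ([234.4, 109.4], 60, [0.4444, -0.2502]), ([254.5, 158.4], 449, [0.5242, -0.0596])]
yellow T [([389.2, 256.3], 91, [0.4393, -0.316])]
yellow S [([222.7, 98.3], 56, [0.4418, -0.3128])]
order [[0.5902, 0.3633], [0.5911, 0.2375], [0.4604, 0.2333], [0.4588, 0.3572]]
cream [[0.4918, 0.1459], [0.6571, 0.1312], [0.6393, -0.0348], [0.4753, -0.0172]]
pan [ 0.6311 -0.1624]
pan [ 0.6285 -0.2966]
pan [ 0.4953 -0.2894]
pan [ 0.5012 -0.1574]
scale [ 0.6465 -0.1492]
scale [ 0.6393 -0.3705]
scale [ 0.4018 -0.3622]
scale [ 0.4109 -0.1435]
68.63977357487525 [[ 0.23825787  0.97119925 -0.00228184]
 [ 0.93565032 -0.22890575  0.26862734]
 [ 0.26036834 -0.06613758 -0.96324148]] [-0.62405655 -0.03424859  0.39224472]
[0.07860298 0.62418567 0.38560249]
```

```bash
cat >> h.py <<'E'
from scipy.spatial.transform import Rotation as Ro
def mv(*pts):
    o=robot.get_obs(); R0=Ro.from_quat(o["tool_rot"]); p=np.array(o["position"])
    print("t",round(o["time"],2),"at",p.round(4),"w",round(o["grip_width"],4))
    for x,y,z,ph in pts:
        a=np.radians(ph); c,s=np.cos(a),np.sin(a)
        D=Ro.from_matrix(np.array([[-c,-s,0],[-s,c,0],[0,0,-1]]).T) if 0 else Ro.from_matrix(np.array([[-c,-s,0],[-s,c,0],[0,0,-1.]]))
        print((x,y,z,ph),"d_cm",(R0.inv().apply(np.array([x,y,z])-p)*100).round(2).tolist(),"turn",(R0.inv()*D).as_rotvec().round(3).tolist())
E
python3 - <<'E'
from h import *
mv((.45,.35,.22,-2.4),(.57,-.05,.2,-2.4),(.575,-.325,.17,-2.4))
E
```

```text
t 0.25 at [0.1489 0.6067 0.2221] w 0.0872
(0.45, 0.35, 0.22, -2.4) d_cm [-35.37, -17.74, 0.22] turn [-0.001, -0.0, -0.199]
(0.57, -0.05, 0.2, -2.4) d_cm [-56.56, -53.73, 2.25] turn [-0.001, -0.0, -0.199]
(0.575, -0.325, 0.17, -2.4) d_cm [-63.6, -80.31, 5.28] turn [-0.001, -0.0, -0.199]
```

Emit:
play_rows(
  gripper=[0,0,0,0,0,0,0,0,0,0,0,0],
  delta_pos=[
    [-35.4,-17.7,0.2],
    [-35.4,-17.7,0.2],
    [-35.4,-17.7,0.2],
    [-35.4,-17.7,0.2],
    [-35.4,-17.7,0.2],
    [-35.4,-17.7,0.2],
    [-56.6,-53.7,2.2],
    [-56.6,-53.7,2.2],
    [-56.6,-53.7,2.2],
    [-56.6,-53.7,2.2],
    [-56.6,-53.7,2.2],
    [-56.6,-53.7,2.2],
  ],
  turn=[
    [0,0,-0.2],
    [0,0,-0.2],
    [0,0,-0.2],
    [0,0,-0.2],
    [0,0,-0.2],
    [0,0,-0.2],
    [0,0,-0.2],
    [0,0,-0.2],
    [0,0,-0.2],
    [0,0,-0.2],
    [0,0,-0.2],
    [0,0,-0.2],
  ],
)

```text
time: 1.75
position: [0.5512, 0.0085, 0.2035]
tool_rot: [0.021, 1.0, 0.0, 0.0]
ft_force: [0.4, 0.6, -1.6]
grip_width: 0.0435
grip_force: 0.0
```

```bash
python3 - <<'E'
from h import *
mv((.575,-.325,.17,-2.4),(.54,-.325,.17,-2.4))
w=robot.camera("wrist");save(w,"w0")
for c in("turq","purple","amber"): print(c,[(plane(w,*b[0],.016)[:2].round(4).tolist(),int(b[1])) for b in blobs(w,c,100,20000)])
E
```

```text
t 1.75 at [0.5512 0.0085 0.2035] w 0.0435
(0.575, -0.325, 0.17, -2.4) d_cm [-3.74, -33.22, 3.35] turn [0.0, 0.001, 0.001]
(0.54, -0.325, 0.17, -2.4) d_cm [-0.25, -33.37, 3.34] turn [0.0, 0.001, 0.001]
turq [([0.6135, 0.0513], 239), ([0.6256, 0.1057], 248)]
purple [([0.5189, 0.1181], 303), ([0.5641, -0.0014], 264), ([0.6099, 0.0003], 258)]
amber [([0.542, 0.0441], 1437), ([0.5117, 0.0636], 254), ([0.5696, 0.053], 231)]
```

View pics/w0.png

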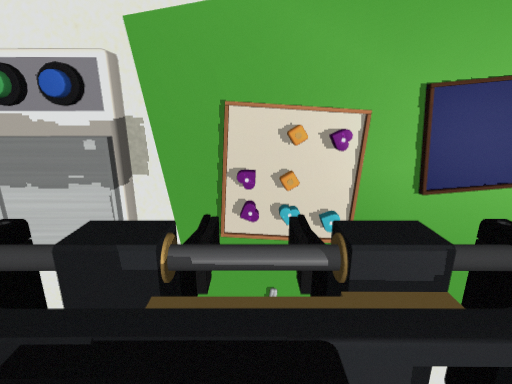

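Wrist view shows the bead tray at rows 105–240: turquoise at (289,214) and (331,220), with the fingers along the bottom. I'll move beyond the plug to look at it and the keys.

Emit:
play_rows(
  gripper=[0,0,0,0,0,0,0,0],
  delta_pos=[
    [-9,-29,0.4],
    [-9,-29,0.4],
    [-9,-29,0.4],
    [-9,-29,0.4],
    [-9,-29,0.4],
    [-9,-29,0.4],
    [-9,-29,0.4],
    [-9,-29,0.4],
  ],
  turn=[
    [0,0,0],
    [0,0,0],
    [0,0,0],
    [0,0,0],
    [0,0,0],
    [0,0,0],
    [0,0,0],
    [0,0,0],
  ],
)

```text
time: 2.8
position: [0.6284, -0.2809, 0.1994]
tool_rot: [0.02, 1.0, 0.0, -0.001]
ft_force: [0.3, 0.5, -1.0]
grip_width: 0.0435
grip_force: 0.0
```

```bash
python3 - <<'E'
from h import *
w=robot.camera("wrist");save(w,"w1")
for c,z in(("red",.066),("blue",.058),("green",.058),("yellow",.058)): print(c,[(b[0].round(),plane(w,*b[0],z)[:2].round(4).tolist(),int(b[1])) for b in blobs(w,c,100,20000)])
mv((.57,-.33,.12,-2.4))
E
```

```text
red [(array([201., 127.]), [0.5724, -0.3338], 408), (array([458., 286.]), [0.7718, -0.0391], 186)]
blue [(array([ 95., 200.]), [0.6485, -0.4619], 9724), (array([ 51., 289.]), [0.7629, -0.5387], 608)]
green [(array([435., 117.]), [0.5714, -0.0888], 19179), (array([454., 276.]), [0.7643, -0.0402], 104)]
yellow []
t 2.85 at [ 0.6286 -0.281   0.1996] w 0.0439
(0.57, -0.33, 0.12, -2.4) d_cm [5.66, -5.13, 7.96] turn [0.001, -0.001, 0.003]
```

View pics/w1.png

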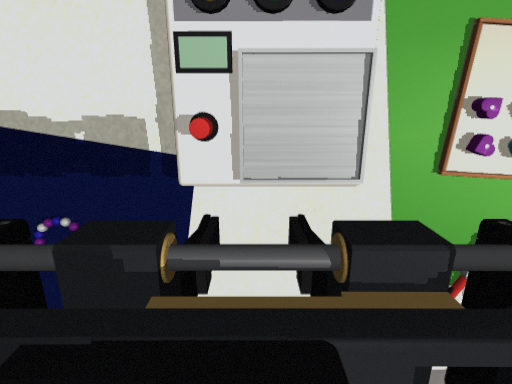

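The wrist view shows the plug top at (200,127), near (0.572,-0.333), and the empty pan at (243–372, 50–180).

Emit:
play_rows(
  gripper=[0,0,0,0,0,0,0,0],
  delta_pos=[
    [5.4,-5.4,8],
    [5.4,-5.4,8],
    [5.4,-5.4,8],
    [5.4,-5.4,12],
    [5.4,-5.4,14],
    [5.4,-5.4,15.4],
    [5.4,-5.4,15.4],
    [5.4,-5.4,15.4],
  ],
  turn=[
    [0,0,0],
    [0,0,0],
    [0,0,0],
    [0,0,0],
    [0,0,0],
    [0,0,0],
    [0,0,0],
    [0,0,0],
  ],
)

```text
time: 3.85
position: [0.5735, -0.335, 0.0465]
tool_rot: [0.02, 1.0, -0.001, 0.001]
ft_force: [-0.1, 0.1, 0.0]
grip_width: 0.0436
grip_force: 0.0
```

Emit:
play_rows(
  gripper=[1,1,1,1,1,1],
  delta_pos=[
    [0,0,0],
    [0,0,0],
    [0,0,0],
    [0,0,0],
    [0,0,0],
    [0,0,0],
  ],
  turn=[
    [0,0,0],
    [0,0,0],
    [0,0,0],
    [0,0,0],
    [0,0,0],
    [0,0,0],
  ],
  squeeze=35,
)

```text
time: 4.6
position: [0.5727, -0.3346, 0.0458]
tool_rot: [0.02, 1.0, 0.0, 0.0]
ft_force: [-0.7, 1.6, 3.9]
grip_width: 0.021
grip_force: 35.0
```

Emit:
play_rows(
  gripper=[1,1,1,1,1,1],
  delta_pos=[
    [0,0,-0.4],
    [0,0,-0.8],
    [0,0,-1.2],
    [0,0,-1.5],
    [0,0,-1.6],
    [0,0,-1.6],
  ],
  turn=[
    [0,0,0],
    [0,0,0],
    [0,0,0],
    [0,0,0],
    [0,0,0],
    [0,0,0],
  ],
)

```text
time: 5.35
position: [0.5727, -0.3346, 0.06]
tool_rot: [0.02, 1.0, 0.0, -0.0]
ft_force: [5.2, -2.2, -14.3]
grip_width: 0.0208
grip_force: 35.0
```

Emit:
play_rows(
  gripper=[0,0,0,0,0,0,0,0,0,0,0,0],
  delta_pos=[
    [0,0,0],
    [0,0,0],
    [0,0,0],
    [0,0,-3],
    [0,0,-6],
    [0,0,-9],
    [2,4,-12],
    [4,8,-12],
    [4,8,-12],
    [4,8,-12],
    [4,8,-12],
    [4,8,-12],
  ],
  turn=[
    [0,0,0],
    [0,0,0],
    [0,0,0],
    [0,0,0],
    [0,0,0],
    [0,0,0],
    [0,0,0],
    [0,0,0],
    [0,0,0],
    [0,0,0],
    [0,0,0],
    [0,0,0],
  ],
)

```text
time: 6.85
position: [0.5362, -0.2541, 0.1812]
tool_rot: [0.021, 1.0, -0.0, 0.0]
ft_force: [-0.4, -0.2, 1.0]
grip_width: 0.0433
grip_force: 0.0
```

```bash
python3 - <<'E'
from h import *
w=robot.camera("wrist");save(w,"w2");cv2.imwrite("pics/w2.png",w["color"][:260,:,::-1])
for c,z in(("red",.083),("red",.068),("blue",.058),("green",.058),("yellow",.058)): print(c,[(b[0].round(),plane(w,*b[0],z)[:2].round(4).tolist(),int(b[1])) for b in blobs(w,c,100,5000)])
print(proj(w,(.5727,-.3346,.083)),proj(w,(.5727,-.3346,.068)))
mv((.443,-.254,.09,-2.4))
E
```

```text
red [(array([180., 219.]), [0.5667, -0.3292], 367)]
red [(array([180., 219.]), [0.5725, -0.3337], 367)]
blue [(array([314.,  85.]), [0.4448, -0.1925], 772), (array([ 46., 223.]), [0.5752, -0.4841], 1883), (array([ 49., 278.]), [0.6428, -0.4959], 229), (array([ 52., 299.]), [0.6721, -0.4997], 239)]
green [(array([249.,  86.]), [0.4423, -0.2546], 732), (array([457., 284.]), [0.6702, -0.0223], 472)]
yellow [(array([185.,  86.]), [0.4402, -0.3169], 754)]
(np.float64(175.2334470955072), np.float64(224.71852462916647)) (np.float64(179.06931385996234), np.float64(219.06673750900998))
t 6.9 at [ 0.5361 -0.2539  0.1811] w 0.0437
(0.443, -0.254, 0.09, -2.4) d_cm [9.3, -0.39, 9.11] turn [-0.0, -0.0, 0.0]
```

View pics/w2.png

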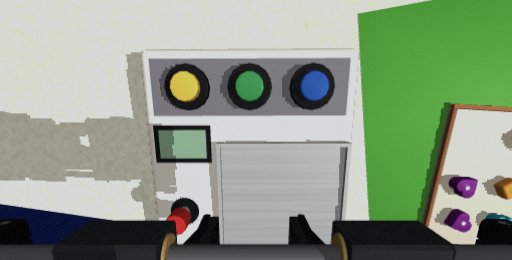

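The keys are at yellow (185,86), green (249,86) and blue (314,85). The plug at (180,219) now stands clear of its black collar. I'll check its height with the scene camera.

```bash
python3 - <<'E'
from h import *
s=robot.camera("scene")
print([(b[0].round(1),b[1],np.argwhere(b[2])[:,0].min()) for b in blobs(s,"red",8,roi=(163,80,266,168))])
print(proj(s,(.5727,-.3346,.083)),proj(s,(.5727,-.3346,.068)),[ (p,proj(s,p)) for p in [(.5727,-.3346,.062)]])
t=cv2.imread("pics/s0.png")[:,:,::-1];s["color"]=t.copy()
print([(b[0].round(1),b[1],np.argwhere(b[2])[:,0].min()) for b in blobs(s,"red",8,roi=(163,80,266,168))])
E
```

```text
[(array([185.3, 111.2]), np.int32(59), np.int64(107))]
(np.float64(184.50373507059686), np.float64(107.53276261365625)) (np.float64(185.0756564425392), np.float64(111.03429740795585)) [((0.5727, -0.3346, 0.062), (np.float64(185.30145368734622), np.float64(112.41664802692341)))]
[(array([186.1, 114.4]), np.int32(55), np.int64(110))]
```

Emit:
play_rows(
  gripper=[1,1,1,1,1,1,1,1,1,1,1,1],
  delta_pos=[
    [5,-0.2,4],
    [9.4,-0.4,8],
    [9.4,-0.4,9.5],
    [9.4,-0.4,11],
    [9.4,-0.4,12],
    [9.4,-0.4,12.5],
    [9.4,-0.4,13],
    [9.4,-0.4,13.1],
    [9.4,-0.4,13.1],
    [9.4,-0.4,12],
    [9.4,-0.4,10],
    [9.4,-0.4,10],
  ],
  turn=[
    [0,0,0],
    [0,0,0],
    [0,0,0],
    [0,0,0],
    [0,0,0],
    [0,0,0],
    [0,0,0],
    [0,0,0],
    [0,0,0],
    [0,0,0],
    [0,0,0],
    [0,0,0],
  ],
  squeeze=10,
)

```text
time: 8.45
position: [0.4433, -0.2542, 0.0829]
tool_rot: [0.02, 1.0, -0.002, 0.002]
ft_force: [-0.4, -0.1, 0.2]
grip_width: 0.0006
grip_force: 0.0
```

```bash
python3 - <<'E'
from h import *
mv((.4425,-.254,.05,-2.4),(.440,-.3165,.075,-2.4),(.440,-.3165,.05,-2.4))
E
```

```text
t 8.45 at [ 0.4433 -0.2542  0.0829] w 0.0006
(0.4425, -0.254, 0.05, -2.4) d_cm [0.1, 0.03, 3.29] turn [-0.003, 0.004, 0.002]
(0.44, -0.3165, 0.075, -2.4) d_cm [0.09, -6.23, 0.81] turn [-0.003, 0.004, 0.002]
(0.44, -0.3165, 0.05, -2.4) d_cm [0.1, -6.23, 3.31] turn [-0.003, 0.004, 0.002]
```

Emit:
play_rows(
  gripper=[1,1,1,1,1,1,1,1,1],
  delta_pos=[
    [0.1,-3,-0.5],
    [0.1,-6.2,0],
    [0.1,-6.2,0.5],
    [0.1,-6.2,1.7],
    [0.1,-6.2,2.5],
    [0.1,-6.2,2.9],
    [0.1,-6.2,3.2],
    [0.1,-6.2,3.2],
    [0.1,-6.2,3.2],
  ],
  turn=[
    [0,0,0],
    [0,0,0],
    [0,0,0],
    [0,0,0],
    [0,0,0],
    [0,0,0],
    [0,0,0],
    [0,0,0],
    [0,0,0],
  ],
)

```text
time: 9.57
position: [0.4379, -0.314, 0.0555]
tool_rot: [0.019, 1.0, -0.001, -0.0]
ft_force: [-9.5, 6.5, 51.3]
grip_width: 0.001
grip_force: 25.3
```

Emit:
play_rows(
  gripper=[1,1,0,0,0,0,0,0,0,0,0,0],
  delta_pos=[
    [0,0,-1],
    [0,0,-4],
    [0,0,-9],
    [-10,5,-13],
    [-20,12,-13],
    [-20,18,-13],
    [-20,25,-13],
    [-20,32,-13],
    [-20,35,-13],
    [-20,35,-13],
    [-20,35,-13],
    [-20,35,-13],
  ],
  turn=[
    [0,0,0],
    [0,0,0],
    [0,0,0],
    [0,0,0],
    [0,0,0],
    [0,0,0],
    [0,0,0],
    [0,0,0],
    [0,0,0],
    [0,0,0],
    [0,0,0],
    [0,0,0],
  ],
)

```text
time: 11.08
position: [0.6515, 0.0272, 0.1785]
tool_rot: [0.019, 1.0, -0.0, -0.001]
ft_force: [-0.5, 0.1, -0.4]
grip_width: 0.0435
grip_force: 0.0
```

```bash
python3 - <<'E'
from h import *
mv((.67,.08,.15,-2.4))
s=robot.camera("scene");t=robot.camera("top")
print([(b[0].round(1),b[1]) for b in blobs(s,"red",8,roi=(163,80,266,168))])
for c in("turq","purple","amber"): print(c,[(plane(t,*b[0],.016)[:2].round(4).tolist(),int(b[1])) for b in blobs(t,c,5,roi=(200,160,290,250))],[(plane(s,*b[0],.016)[:2].round(4).tolist(),int(b[1])) for b in blobs(s,c,15,roi=(225,165,320,245))])
w=robot.camera("wrist");cv2.imwrite("pics/w3.png",w["color"][:260,:,::-1])
for c in("turq","purple","amber"): print(c,[(b[0].round(),plane(w,*b[0],.012)[:2].round(4).tolist(),int(b[1])) for b in blobs(w,c,100,2000)])
E
```

```text
t 11.07 at [0.6515 0.0272 0.1785] w 0.0435
(0.67, 0.08, 0.15, -2.4) d_cm [-1.65, 5.35, 2.84] turn [-0.0, -0.002, 0.003]
[(array([185. , 110.7]), np.int32(47))]
turq [] [([0.6174, 0.0569], 67), ([0.6287, 0.1104], 67)]
purple [] [([0.5663, 0.0061], 51), ([0.6111, 0.0042], 54), ([0.5202, 0.1217], 58)]
amber [([0.6201, -0.0363], 6), ([0.5942, -0.0337], 5), ([0.5162, -0.0252], 11)] [([0.588, 0.0934], 282), ([0.514, 0.068], 53), ([0.572, 0.0578], 56)]
turq [(array([276., 140.]), [0.6157, 0.0524], 338), (array([323., 149.]), [0.6277, 0.1079], 343)]
purple [(array([337.,  45.]), [0.518, 0.1196], 413), (array([227.,  96.]), [0.5643, -0.0015], 364), (array([230., 138.]), [0.6107, -0.0002], 327)]
amber [(array([285.,  40.]), [0.5108, 0.0644], 381), (array([276.,  99.]), [0.5697, 0.0537], 324)]
```

View pics/w3.png

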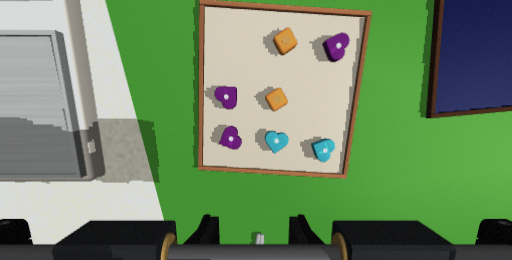

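Turquoise hearts are at (276,140) and (323,149). I need their orientations, so I'll view an enlarged crop.

```bash
python3 - <<'E'
import cv2
i=cv2.imread("pics/w3.png")[115:170,240:350]
cv2.imwrite("pics/c3.png",cv2.resize(i,None,fx=7,fy=7,interpolation=cv2.INTER_CUBIC))
E
```

```text
(no output)
```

View pics/c3.png

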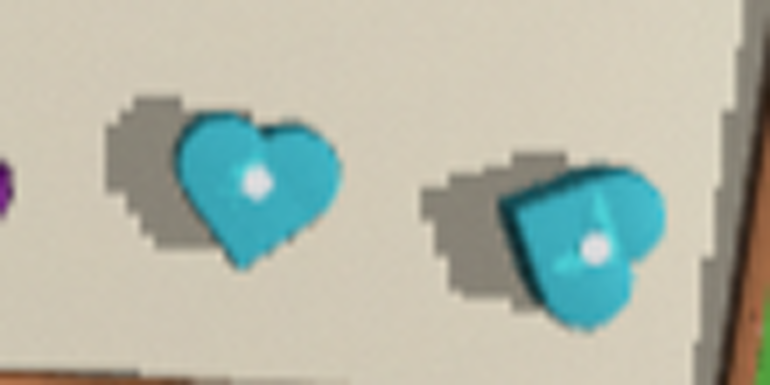

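Heart A points its lobes toward -x (axis about 170°), with its tip at crop (243,268). Heart B's axis is about 62°, with its tip at crop (503,200). I'll grip each along 45° to its axis.

```bash
python3 - <<'E'
from h import *
mv((.616,.0547,.10,34.6),(.616,.0547,.010,34.6))
print(robot.get_obs()["q"].round(2))
E
```

```text
t 11.22 at [0.652 0.025 0.179] w 0.0436
(0.616, 0.0547, 0.1, 34.6) d_cm [3.71, 2.82, 7.91] turn [0.0, -0.001, -0.646]
(0.616, 0.0547, 0.01, 34.6) d_cm [3.7, 2.82, 16.91] turn [0.0, -0.001, -0.646]
[-0.13  0.61  1.4  -0.    1.13 -1.66]
```

Emit:
play_rows(
  gripper=[0,0,0,0,0,0,0,0,0,0,0],
  delta_pos=[
    [3.7,2.8,4],
    [3.7,2.8,6],
    [3.7,2.8,8],
    [3.7,2.8,8],
    [3.7,2.8,9],
    [3.7,2.8,11],
    [3.7,2.8,13],
    [3.7,2.8,15],
    [3.7,2.8,16.5],
    [3.7,2.8,16.9],
    [3.7,2.8,16.9],
  ],
  turn=[
    [0,0,-0.17],
    [0,0,-0.34],
    [0,0,-0.5],
    [0,0,-0.646],
    [0,0,-0.646],
    [0,0,-0.646],
    [0,0,-0.646],
    [0,0,-0.646],
    [0,0,-0.646],
    [0,0,-0.646],
    [0,0,-0.646],
  ],
)

```text
time: 12.6
position: [0.6167, 0.0558, 0.0103]
tool_rot: [-0.298, 0.955, 0.0, -0.0]
ft_force: [0.1, 0.2, 0.2]
grip_width: 0.0437
grip_force: 0.0
```

Emit:
play_rows(
  gripper=[1,1,1,1,1],
  delta_pos=[
    [0,0,0],
    [0,0,0],
    [0,0,0],
    [0,0,0],
    [0,0,0],
  ],
  turn=[
    [0,0,0],
    [0,0,0],
    [0,0,0],
    [0,0,0],
    [0,0,0],
  ],
  squeeze=15,
)

```text
time: 13.22
position: [0.6169, 0.0558, 0.0108]
tool_rot: [-0.298, 0.955, -0.0, 0.0]
ft_force: [-0.9, 0.4, 1.9]
grip_width: 0.024
grip_force: 1.5
```

```bash
python3 - <<'E'
from h import *
mv((.616,.0547,.13,34.6),(.60,-.10,.14,-2.4),(.534,-.2255,.13,-2.4),(.534,-.2255,.053,-2.4))
E
```

```text
t 13.22 at [0.6169 0.0558 0.0108] w 0.024
(0.616, 0.0547, 0.13, 34.6) d_cm [0.13, -0.05, -11.92] turn [-0.001, 0.001, 0.001]
(0.6, -0.1, 0.14, -2.4) d_cm [10.25, -11.86, -12.92] turn [-0.0, 0.001, 0.647]
(0.534, -0.2255, 0.13, -2.4) d_cm [22.82, -18.43, -11.92] turn [-0.0, 0.001, 0.647]
(0.534, -0.2255, 0.053, -2.4) d_cm [22.82, -18.42, -4.22] turn [-0.0, 0.001, 0.647]
```

Emit:
play_rows(
  gripper=[1,1,1,1,1,1,1,1,1,1,1,1],
  delta_pos=[
    [0,0,0],
    [0,0,-2],
    [0,0,-5],
    [0,0,-9],
    [0,0,-12],
    [3,-4,-13],
    [6,-8,-13],
    [10.2,-11.9,-13],
    [14,-14,-13],
    [18,-16,-13],
    [22.8,-18.4,-12],
    [22.8,-18.4,-12],
  ],
  turn=[
    [0,0,0],
    [0,0,0],
    [0,0,0],
    [0,0,0],
    [0,0,0],
    [0,0,0.16],
    [0,0,0.32],
    [0,0,0.48],
    [0,0,0.647],
    [0,0,0.647],
    [0,0,0.647],
    [0,0,0.647],
  ],
  squeeze=20,
)

```text
time: 14.72
position: [0.5318, -0.2282, 0.1308]
tool_rot: [0.024, 1.0, -0.0, -0.001]
ft_force: [1.1, 0.6, 0.2]
grip_width: 0.0233
grip_force: 20.0
```

```bash
python3 - <<'E'
from h import *
mv((.534,-.2255,.08,-2.4),(.534,-.2255,.0545,-2.4))
s=robot.camera("scene");print([(b[0].round(1),b[1],plane(s,*b[0],.016).round(3)) for b in blobs(s,"turq",15,roi=(150,60,330,245))])
E
```

```text
t 14.72 at [ 0.5318 -0.2282  0.1308] w 0.0233
(0.534, -0.2255, 0.08, -2.4) d_cm [-0.21, 0.28, 5.08] turn [-0.0, -0.001, -0.005]
(0.534, -0.2255, 0.0545, -2.4) d_cm [-0.22, 0.28, 7.63] turn [-0.0, -0.001, -0.005]
[(array([213.1, 108.8]), np.int32(17), array([ 0.47 , -0.33 ,  0.016])), (array([265.9, 225. ]), np.int32(67), array([0.629, 0.111, 0.016]))]
```

Emit:
play_rows(
  gripper=[1,1,1,1,1,0.2,0,0,0,0,0,0],
  delta_pos=[
    [-0.2,0.2,3],
    [-0.2,0.2,6],
    [-0.2,0.2,7.2],
    [-0.2,0.2,7.6],
    [-0.2,0.2,7.6],
    [-0.2,0.2,7.6],
    [-0.2,0.2,7.6],
    [-0.2,0.2,7.6],
    [-0.2,0.2,5],
    [-0.2,0.2,0],
    [-0.2,0.2,-3],
    [-0.2,0.2,-3],
  ],
  turn=[
    [0,0,0],
    [0,0,0],
    [0,0,0],
    [0,0,0],
    [0,0,0],
    [0,0,0],
    [0,0,0],
    [0,0,0],
    [0,0,0],
    [0,0,0],
    [0,0,0],
    [0,0,0],
  ],
)

```text
time: 16.27
position: [0.5375, -0.2244, 0.1633]
tool_rot: [0.021, 1.0, -0.002, 0.003]
ft_force: [0.2, -1.0, -0.6]
grip_width: 0.0438
grip_force: 0.0
```

```bash
python3 - <<'E'
from h import *
mv((.60,0,.15,5),(.70,.08,.17,16.9),(.624,.107,.10,16.9),(.624,.107,.014,16.9))
s=robot.camera("scene");print([(b[0].round(1),b[1],plane(s,*b[0],.016).round(4),plane(s,*b[0],.058).round(4)) for b in blobs(s,"turq",15,roi=(150,60,330,245))])
s=robot.camera("top");print([(b[0].round(1),b[1],plane(s,*b[0],.016).round(4),plane(s,*b[0],.058).round(4)) for b in blobs(s,"turq",15,roi=(200,160,410,280))])
E
```

```text
t 16.27 at [ 0.5375 -0.2244  0.1633] w 0.0438
(0.6, 0, 0.15, 5) d_cm [-5.3, 22.69, 1.28] turn [-0.004, 0.005, -0.129]
(0.7, 0.08, 0.17, 16.9) d_cm [-14.97, 31.09, -0.69] turn [-0.004, 0.005, -0.337]
(0.624, 0.107, 0.1, 16.9) d_cm [-7.22, 33.49, 6.26] turn [-0.004, 0.005, -0.337]
(0.624, 0.107, 0.014, 16.9) d_cm [-7.18, 33.52, 14.86] turn [-0.004, 0.005, -0.337]
[(array([217.3, 128.7]), np.int32(55), array([ 0.5139, -0.2519,  0.016 ]), array([ 0.5358, -0.2198,  0.058 ])), (array([265.8, 224.9]), np.int32(66), array([0.6285, 0.1104, 0.016 ]), array([0.6457, 0.1273, 0.058 ]))]
[(array([225.9, 184.7]), np.int32(53), array([0.627 , 0.1076, 0.016 ]), array([0.621, 0.103, 0.058]))]
```

Emit:
play_rows(
  gripper=[0,0,0,0,0,0,0,0,0,0,0,0],
  delta_pos=[
    [-2,6,0],
    [-3,12,0.5],
    [-4,18,1],
    [-5,23,1],
    [-6,28,2],
    [-7.2,33.5,3],
    [-7.2,33.5,5],
    [-7.2,33.5,6.3],
    [-7.2,33.5,7],
    [-7.2,33.5,7],
    [-7.2,33.5,7],
    [-7.2,33.5,7],
  ],
  turn=[
    [0,0,0],
    [0,0,-0.06],
    [0,0,-0.13],
    [0,0,-0.2],
    [0,0,-0.27],
    [0,0,-0.337],
    [0,0,-0.337],
    [0,0,-0.337],
    [0,0,-0.337],
    [0,0,-0.337],
    [0,0,-0.337],
    [0,0,-0.337],
  ],
)

```text
time: 17.88
position: [0.6223, 0.108, 0.0912]
tool_rot: [-0.147, 0.989, -0.0, 0.001]
ft_force: [-0.0, -0.3, 0.5]
grip_width: 0.0432
grip_force: 0.0
```

```bash
python3 - <<'E'
from h import *
mv((.624,.107,.03,16.9),(.624,.107,.014,16.9))
E
```

```text
t 17.88 at [0.6223 0.108  0.0912] w 0.0432
(0.624, 0.107, 0.03, 16.9) d_cm [-0.12, -0.14, 6.12] turn [-0.0, 0.001, -0.0]
(0.624, 0.107, 0.014, 16.9) d_cm [-0.12, -0.14, 7.72] turn [-0.0, 0.001, -0.0]
```

Emit:
play_rows(
  gripper=[0,0,0,0,0,0,1,1,1,1,1,1],
  delta_pos=[
    [-0.1,-0.1,2],
    [-0.1,-0.1,4],
    [-0.1,-0.1,6],
    [-0.1,-0.1,7.2],
    [-0.1,-0.1,7.7],
    [-0.1,-0.1,7.7],
    [-0.1,-0.1,7.7],
    [-0.1,-0.1,7.7],
    [-0.1,-0.1,7.7],
    [-0.1,-0.1,7.7],
    [-0.1,-0.1,7.7],
    [-0.1,-0.1,7.7],
  ],
  turn=[
    [0,0,0],
    [0,0,0],
    [0,0,0],
    [0,0,0],
    [0,0,0],
    [0,0,0],
    [0,0,0],
    [0,0,0],
    [0,0,0],
    [0,0,0],
    [0,0,0],
    [0,0,0],
  ],
  squeeze=20,
)

```text
time: 19.38
position: [0.6234, 0.1077, 0.014]
tool_rot: [-0.147, 0.989, -0.0, 0.0]
ft_force: [-1.1, -1.1, 4.6]
grip_width: 0.0231
grip_force: 20.0
```

```bash
python3 - <<'E'
from h import *
mv((.60,-.10,.14,-2.4),(.594,-.228,.13,-2.4),(.594,-.228,.0575,-2.4))
E
```

```text
t 19.38 at [0.6234 0.1077 0.014 ] w 0.0231
(0.6, -0.1, 0.14, -2.4) d_cm [8.27, -19.19, -12.6] turn [-0.0, 0.001, 0.337]
(0.594, -0.228, 0.13, -2.4) d_cm [12.57, -31.26, -11.6] turn [-0.0, 0.001, 0.337]
(0.594, -0.228, 0.0575, -2.4) d_cm [12.58, -31.26, -4.35] turn [-0.0, 0.001, 0.337]
```

Emit:
play_rows(
  gripper=[1,1,1,1,1,1,1,1,1,1,1,1],
  delta_pos=[
    [0,0,-2],
    [0,0,-5],
    [0,0,-9],
    [1,-3,-12],
    [4,-8,-12],
    [6,-13,-12],
    [8.3,-19.2,-12],
    [10,-25,-12],
    [12.6,-31.3,-12],
    [12.6,-31.3,-11.6],
    [12.6,-31.3,-11.6],
    [12.6,-31.3,-11.6],
  ],
  turn=[
    [0,0,0],
    [0,0,0],
    [0,0,0],
    [0,0,0.05],
    [0,0,0.12],
    [0,0,0.2],
    [0,0,0.28],
    [0,0,0.337],
    [0,0,0.337],
    [0,0,0.337],
    [0,0,0.337],
    [0,0,0.337],
  ],
)

```text
time: 20.88
position: [0.5934, -0.2263, 0.1295]
tool_rot: [0.02, 1.0, 0.001, -0.0]
ft_force: [-0.1, -0.3, 0.3]
grip_width: 0.0232
grip_force: 20.0
```

```bash
python3 - <<'E'
from h import *
mv((.594,-.228,.0575,-2.4))
E
```

```text
t 20.88 at [ 0.5934 -0.2263  0.1295] w 0.0232
(0.594, -0.228, 0.0575, -2.4) d_cm [-0.08, -0.17, 7.2] turn [0.001, -0.001, 0.002]
```

Then lower, release, rise and back off to +x to view the pan.

Emit:
play_rows(
  gripper=[1,1,1,1,1,0.2,0,0,0,0,0,0],
  delta_pos=[
    [0,-0.2,3],
    [0,-0.2,5.5],
    [0,-0.2,6.8],
    [0,-0.2,7.2],
    [0,-0.2,7.2],
    [0,-0.2,7.2],
    [0,-0.2,7.2],
    [0,-0.2,7.2],
    [0,-0.2,5],
    [0,-0.2,0],
    [-2,-0.2,-3],
    [-7,-0.2,-4],
  ],
  turn=[
    [0,0,0],
    [0,0,0],
    [0,0,0],
    [0,0,0],
    [0,0,0],
    [0,0,0],
    [0,0,0],
    [0,0,0],
    [0,0,0],
    [0,0,0],
    [0,0,0],
    [0,0,0],
  ],
)

```text
time: 22.38
position: [0.6636, -0.2342, 0.1729]
tool_rot: [0.022, 1.0, -0.001, 0.001]
ft_force: [1.5, -1.5, -0.3]
grip_width: 0.0436
grip_force: 0.0
```

```bash
python3 - <<'E'
from h import *
mv((.445,-.192,.08,-2.4),(.445,-.192,.054,-2.4))
w=robot.camera("wrist");cv2.imwrite("pics/w4.png",w["color"][:260,:,::-1])
print([(b[0].round(1),b[1],plane(w,*b[0],.06).round(4)) for b in blobs(w,"turq",50)])
s=robot.camera("scene");print([(b[0].round(1),b[1],plane(s,*b[0],.058).round(4)) for b in blobs(s,"turq",15,roi=(150,60,330,245))])
E
```

```text
t 22.38 at [ 0.6636 -0.2342  0.1729] w 0.0436
(0.445, -0.192, 0.08, -2.4) d_cm [22.05, 3.28, 9.24] turn [-0.002, 0.002, -0.002]
(0.445, -0.192, 0.054, -2.4) d_cm [22.05, 3.28, 11.84] turn [-0.002, 0.002, -0.002]
[(array([258.2,  40.7]), np.int32(613), array([ 0.5336, -0.2249,  0.06  ])), (array([253. , 115.4]), np.int32(480), array([ 0.5977, -0.2323,  0.06  ]))]
[(array([217.3, 128.8]), np.int32(56), array([ 0.536 , -0.2198,  0.058 ])), (array([199.1, 137.6]), np.int32(66), array([ 0.5998, -0.2262,  0.058 ]))]
```

View pics/w4.png

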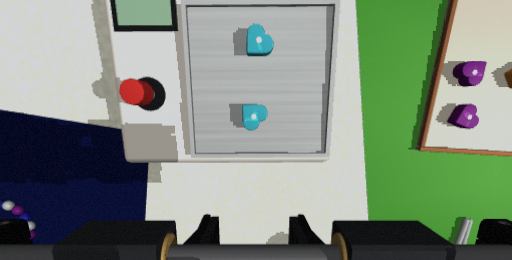

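Both hearts lie in the pan at (258,41) and (253,115), and the plug is up. Next is the blue key.

Emit:
play_rows(
  gripper=[1,1,1,1,1,1,1,1],
  delta_pos=[
    [6,1,2],
    [12,2,3],
    [18,3,5],
    [22,3.3,8],
    [22,3.3,9.2],
    [22,3.3,9.2],
    [22,3.3,9.2],
    [22,3.3,9.2],
  ],
  turn=[
    [0,0,0],
    [0,0,0],
    [0,0,0],
    [0,0,0],
    [0,0,0],
    [0,0,0],
    [0,0,0],
    [0,0,0],
  ],
  squeeze=10,
)

```text
time: 23.48
position: [0.4465, -0.1919, 0.0781]
tool_rot: [0.021, 1.0, -0.001, 0.001]
ft_force: [-1.2, 0.1, -0.4]
grip_width: 0.0001
grip_force: 0.0
```

```bash
python3 - <<'E'
from h import *
mv((.445,-.192,.0525,-2.4))
E
```

```text
t 23.48 at [ 0.4465 -0.1919  0.0781] w 0.0001
(0.445, -0.192, 0.0525, -2.4) d_cm [0.15, -0.02, 2.56] turn [-0.001, 0.002, 0.001]
```

Emit:
play_rows(
  gripper=[1,1,1,1,1,1],
  delta_pos=[
    [0.1,0,1],
    [0.1,0,1.8],
    [0.1,0,2.3],
    [0.1,0,2.5],
    [0.1,0,2.5],
    [0.1,0,2.5],
  ],
  turn=[
    [0,0,0],
    [0,0,0],
    [0,0,0],
    [0,0,0],
    [0,0,0],
    [0,0,0],
  ],
)

```text
time: 24.22
position: [0.4443, -0.1912, 0.0558]
tool_rot: [0.021, 1.0, -0.001, 0.001]
ft_force: [-4.6, 3.0, 35.0]
grip_width: 0.0007
grip_force: 17.8
```

Emit:
play_rows(
  gripper=[1,1],
  delta_pos=[
    [0,0,-0.4],
    [0,0,-0.4],
  ],
  turn=[
    [0,0,0],
    [0,0,0],
  ],
)

```text
time: 24.48
position: [0.4442, -0.1912, 0.057]
tool_rot: [0.021, 1.0, -0.0, 0.001]
ft_force: [0.3, 0.5, 4.1]
grip_width: 0.0008
grip_force: 2.2
```

Emit:
play_rows(
  gripper=[1,1],
  delta_pos=[
    [0,0,-0.3],
    [0,0,-0.3],
  ],
  turn=[
    [0,0,0],
    [0,0,0],
  ],
)

```text
time: 24.72
position: [0.4442, -0.1911, 0.0594]
tool_rot: [0.021, 1.0, -0.0, 0.0]
ft_force: [0.0, 0.6, 2.9]
grip_width: 0.0004
grip_force: 1.5
```

Emit:
play_rows(
  gripper=[1,1],
  delta_pos=[
    [0,0,-0.3],
    [0,0,-0.3],
  ],
  turn=[
    [0,0,0],
    [0,0,0],
  ],
)

```text
time: 24.98
position: [0.444, -0.1911, 0.0623]
tool_rot: [0.021, 1.0, -0.0, -0.0]
ft_force: [0.2, 0.7, 0.9]
grip_width: 0.0004
grip_force: 0.7
```

Emit:
play_rows(
  gripper=[1,1,0,0,0,0,0,0],
  delta_pos=[
    [0,0,-2],
    [0,0,-5],
    [-5,-2,-5],
    [-8.8,-3.9,-5],
    [-8.8,-3.9,-4],
    [-8.8,-3.9,-3],
    [-8.8,-3.9,-3],
    [-8.8,-3.9,-3],
  ],
  turn=[
    [0,0,0],
    [0,0,0],
    [0,0,0],
    [0,0,0],
    [0,0,0],
    [0,0,0],
    [0,0,0],
    [0,0,0],
  ],
)

```text
time: 25.98
position: [0.5293, -0.2331, 0.0922]
tool_rot: [0.021, 1.0, 0.0, -0.001]
ft_force: [-0.0, 0.5, 0.0]
grip_width: 0.0427
grip_force: 0.0
```

```bash
python3 - <<'E'
from h import *
mv((.534,-.226,.054,-2.4))
s=robot.camera("scene");print([(b[0].round(1),b[1],plane(s,*b[0],.058).round(4)) for b in blobs(s,"turq",15,roi=(150,60,330,245))])
E
```

```text
t 25.98 at [ 0.5293 -0.2331  0.0922] w 0.0427
(0.534, -0.226, 0.054, -2.4) d_cm [-0.45, 0.73, 3.82] turn [0.001, -0.001, 0.0]
[(array([217.3, 128.8]), np.int32(54), array([ 0.536 , -0.2196,  0.058 ])), (array([199.1, 137.6]), np.int32(66), array([ 0.5999, -0.2263,  0.058 ]))]
```

Emit:
play_rows(
  gripper=[0,0,0,0,0,1,1,1,1,1,1],
  delta_pos=[
    [-0.5,0.7,0],
    [-0.5,0.7,1],
    [-0.5,0.7,3],
    [-0.5,0.7,3.8],
    [-0.5,0.7,3.8],
    [-0.5,0.7,3.8],
    [-0.5,0.7,3.8],
    [-0.5,0.7,3.8],
    [-0.5,0.7,3.8],
    [-0.5,0.7,3.8],
    [-0.5,0.7,3.8],
  ],
  turn=[
    [0,0,0],
    [0,0,0],
    [0,0,0],
    [0,0,0],
    [0,0,0],
    [0,0,0],
    [0,0,0],
    [0,0,0],
    [0,0,0],
    [0,0,0],
    [0,0,0],
  ],
  squeeze=20,
)

```text
time: 27.4
position: [0.5359, -0.2272, 0.0549]
tool_rot: [0.021, 1.0, -0.0, 0.0]
ft_force: [-0.2, -0.7, 4.0]
grip_width: 0.0234
grip_force: 20.0
```

```bash
python3 - <<'E'
from h import *
mv((.58,-.05,.14,0),(.56,.15,.14,0),(.50,.298,.12,0),(.50,.298,.013,0))
E
```

```text
t 27.4 at [ 0.5359 -0.2272  0.0549] w 0.0234
(0.58, -0.05, 0.14, 0) d_cm [-3.68, 17.88, -8.51] turn [-0.001, 0.001, -0.042]
(0.56, 0.15, 0.14, 0) d_cm [-0.84, 37.78, -8.53] turn [-0.001, 0.001, -0.042]
(0.5, 0.298, 0.12, 0) d_cm [5.77, 52.32, -6.54] turn [-0.001, 0.001, -0.042]
(0.5, 0.298, 0.013, 0) d_cm [5.78, 52.32, 4.16] turn [-0.001, 0.001, -0.042]
```

Emit:
play_rows(
  gripper=[1,1,1,1,1,1,1,1,1,1,1,1],
  delta_pos=[
    [0,0,-2],
    [0,0,-5],
    [-1,4,-8.5],
    [-2.5,10,-8.5],
    [-3.7,16,-8.5],
    [-3,22,-8.5],
    [-2,28,-8.5],
    [-1,34,-8.5],
    [1,40,-8.5],
    [3,46,-8],
    [5.8,52.3,-6.5],
    [5.8,52.3,-6.5],
  ],
  turn=[
    [0,0,0],
    [0,0,0],
    [0,0,0],
    [0,0,0],
    [0,0,0],
    [0,0,-0.04],
    [0,0,-0.04],
    [0,0,-0.04],
    [0,0,-0.04],
    [0,0,-0.04],
    [0,0,-0.04],
    [0,0,-0.04],
  ],
)

```text
time: 28.9
position: [0.4961, 0.301, 0.1181]
tool_rot: [-0.002, 1.0, -0.0, -0.002]
ft_force: [-0.1, -0.5, -0.3]
grip_width: 0.0229
grip_force: 20.0
```

```bash
python3 - <<'E'
from h import *
mv((.50,.298,.0145,0))
E
```

```text
t 28.9 at [0.4961 0.301  0.1181] w 0.0229
(0.5, 0.298, 0.0145, 0) d_cm [-0.42, -0.3, 10.35] turn [-0.001, -0.004, 0.004]
```

Emit:
play_rows(
  gripper=[1,1,1,1,1,0.2,0,0,0,0,0,0],
  delta_pos=[
    [-0.4,-0.3,4],
    [-0.4,-0.3,8],
    [-0.4,-0.3,9.8],
    [-0.4,-0.3,10.3],
    [-0.4,-0.3,10.3],
    [-0.4,-0.3,10.3],
    [-0.4,-0.3,10.3],
    [-0.4,-0.3,10.3],
    [-0.4,-0.3,8],
    [-0.4,-0.3,3],
    [-0.4,-0.3,-2],
    [-0.4,-0.3,-2],
  ],
  turn=[
    [0,0,0],
    [0,0,0],
    [0,0,0],
    [0,0,0],
    [0,0,0],
    [0,0,0],
    [0,0,0],
    [0,0,0],
    [0,0,0],
    [0,0,0],
    [0,0,0],
    [0,0,0],
  ],
)

```text
time: 30.4
position: [0.5064, 0.2963, 0.144]
tool_rot: [0.001, 1.0, 0.002, 0.005]
ft_force: [0.5, -0.1, 0.0]
grip_width: 0.0433
grip_force: 0.0
```

```bash
python3 - <<'E'
from h import *
mv((.58,.05,.14,-2.4),(.594,-.228,.11,-2.4))
s=robot.camera("scene");print([(b[0].round(1),b[1],plane(s,*b[0],.058).round(4),plane(s,*b[0],.016).round(4)) for b in blobs(s,"turq",15,roi=(150,60,390,290))])
E
```

```text
t 30.4 at [0.5064 0.2963 0.144 ] w 0.0433
(0.58, 0.05, 0.14, -2.4) d_cm [-7.39, -24.62, 0.39] turn [0.004, 0.009, 0.04]
(0.594, -0.228, 0.11, -2.4) d_cm [-8.8, -52.42, 3.31] turn [0.004, 0.009, 0.04]
[(array([199.1, 137.6]), np.int32(65), array([ 0.5997, -0.2265,  0.058 ]), array([ 0.5806, -0.2588,  0.016 ])), (array([347.8, 245.3]), np.int32(76), array([0.5259, 0.3056, 0.058 ]), array([0.5035, 0.2965, 0.016 ]))]
```

A is in the order tray at about (0.502, 0.295), and B is unmoved in the pan.

Emit:
play_rows(
  gripper=[0,0,0,0,0,0,0,0,0,0,0,0],
  delta_pos=[
    [-2,-6,0],
    [-4,-12,0],
    [-6,-18,0],
    [-7.4,-24.5,0],
    [-8,-30,0],
    [-8,-36,0],
    [-8.5,-42,1],
    [-9,-48,2],
    [-9.2,-52.4,3],
    [-9.2,-52.4,3.3],
    [-9.2,-52.4,3.3],
    [-9.2,-52.4,3.3],
  ],
  turn=[
    [0,0,0.04],
    [0,0,0.04],
    [0,0,0.04],
    [0,0,0.04],
    [0,0,0.04],
    [0,0,0.04],
    [0,0,0.04],
    [0,0,0.04],
    [0,0,0.04],
    [0,0,0.04],
    [0,0,0.04],
    [0,0,0.04],
  ],
)

```text
time: 31.95
position: [0.5941, -0.2273, 0.106]
tool_rot: [0.02, 1.0, 0.001, -0.001]
ft_force: [-0.4, 0.3, -0.1]
grip_width: 0.0439
grip_force: 0.0
```

```bash
python3 - <<'E'
from h import *
mv((.594,-.228,.0555,-2.4))
E
```

```text
t 31.95 at [ 0.5941 -0.2273  0.106 ] w 0.0439
(0.594, -0.228, 0.0555, -2.4) d_cm [-0.0, -0.08, 5.05] turn [0.001, -0.001, 0.002]
```

Emit:
play_rows(
  gripper=[0,0,0,0,0,1,1,1,1,1,1],
  delta_pos=[
    [-0.1,-0.2,2],
    [-0.1,-0.2,4],
    [-0.1,-0.2,5.1],
    [-0.1,-0.2,5.1],
    [-0.1,-0.2,5.1],
    [-0.1,-0.2,5.1],
    [-0.1,-0.2,5.1],
    [-0.1,-0.2,5.1],
    [-0.1,-0.2,5.1],
    [-0.1,-0.2,5.1],
    [-0.1,-0.2,5.1],
  ],
  turn=[
    [0,0,0],
    [0,0,0],
    [0,0,0],
    [0,0,0],
    [0,0,0],
    [0,0,0],
    [0,0,0],
    [0,0,0],
    [0,0,0],
    [0,0,0],
    [0,0,0],
  ],
  squeeze=20,
)

```text
time: 33.33
position: [0.5956, -0.2314, 0.0559]
tool_rot: [0.021, 1.0, -0.0, 0.0]
ft_force: [-0.4, 0.5, 4.3]
grip_width: 0.0232
grip_force: 20.0
```

```bash
python3 - <<'E'
from h import *
mv((.60,0,.14,0),(.56,.298,.12,0),(.552,.298,.014,0))
E
```

```text
t 33.33 at [ 0.5956 -0.2314  0.0559] w 0.0232
(0.6, 0, 0.14, 0) d_cm [0.52, 23.14, -8.42] turn [-0.0, 0.001, -0.042]
(0.56, 0.298, 0.12, 0) d_cm [5.76, 52.74, -6.44] turn [-0.0, 0.001, -0.042]
(0.552, 0.298, 0.014, 0) d_cm [6.57, 52.71, 4.16] turn [-0.0, 0.001, -0.042]
```

Emit:
play_rows(
  gripper=[1,1,1,1,1,1,1,1,1,1,1,1],
  delta_pos=[
    [0,0,-2],
    [0,0,-5],
    [0,5,-8.4],
    [0,11,-8.4],
    [0,17,-8.4],
    [0.5,23,-8.4],
    [1.5,29,-8.4],
    [2.5,35,-8.4],
    [3.5,41,-8.4],
    [5,47,-8.4],
    [6.6,52.7,-6.4],
    [6.6,52.7,-6.4],
  ],
  turn=[
    [0,0,0],
    [0,0,0],
    [0,0,0],
    [0,0,0],
    [0,0,0],
    [0,0,-0.04],
    [0,0,-0.04],
    [0,0,-0.04],
    [0,0,-0.04],
    [0,0,-0.04],
    [0,0,-0.04],
    [0,0,-0.04],
  ],
)

```text
time: 34.83
position: [0.5486, 0.3022, 0.1189]
tool_rot: [-0.002, 1.0, 0.0, -0.001]
ft_force: [-0.1, -1.4, 0.1]
grip_width: 0.0233
grip_force: 20.0
```

```bash
python3 - <<'E'
from h import *
mv((.552,.298,.0155,0))
s=robot.camera("scene");print([(b[0].round(1),b[1],plane(s,*b[0],.016).round(4)) for b in blobs(s,"turq",15,roi=(150,60,390,290))])
E
```

```text
t 34.83 at [0.5486 0.3022 0.1189] w 0.0233
(0.552, 0.298, 0.0155, 0) d_cm [-0.37, -0.42, 10.34] turn [0.0, -0.003, 0.005]
[(array([345.1, 242.6]), np.int32(100), array([0.5029, 0.2865, 0.016 ]))]
```

Emit:
play_rows(
  gripper=[1,1,1,1,1,0.2,0,0,0,0,0,0],
  delta_pos=[
    [-0.4,-0.4,4],
    [-0.4,-0.4,8],
    [-0.4,-0.4,9.8],
    [-0.4,-0.4,10.3],
    [-0.4,-0.4,10.3],
    [-0.4,-0.4,10.3],
    [-0.4,-0.4,10.3],
    [-0.4,-0.4,10.3],
    [-0.4,-0.4,8],
    [-0.4,-0.4,3],
    [-0.4,-0.4,-2],
    [-6,-0.4,-5],
  ],
  turn=[
    [0,0,0],
    [0,0,0],
    [0,0,0],
    [0,0,0],
    [0,0,0],
    [0,0,0],
    [0,0,0],
    [0,0,0],
    [0,0,0],
    [0,0,0],
    [0,0,0],
    [0,0,0],
  ],
)

```text
time: 36.38
position: [0.607, 0.2947, 0.1714]
tool_rot: [-0.0, 1.0, -0.0, -0.002]
ft_force: [1.6, 1.3, -0.8]
grip_width: 0.0435
grip_force: 0.0
```

```bash
python3 - <<'E'
from h import *
mv((.58,.1,.15,-2.4),(.54,-.10,.15,-2.4),(.4425,-.254,.085,-2.4))
w=robot.camera("wrist");cv2.imwrite("pics/w5.png",w["color"][:260,:,::-1])
print([(b[0].round(1),b[1],plane(w,*b[0],.016).round(4)) for b in blobs(w,"turq",50)])
E
```

```text
t 36.38 at [0.607  0.2947 0.1714] w 0.0435
(0.58, 0.1, 0.15, -2.4) d_cm [2.71, -19.47, 2.15] turn [-0.001, -0.003, 0.043]
(0.54, -0.1, 0.15, -2.4) d_cm [6.73, -39.47, 2.18] turn [-0.001, -0.003, 0.043]
(0.4425, -0.254, 0.085, -2.4) d_cm [16.47, -54.85, 8.72] turn [-0.001, -0.003, 0.043]
[(array([253. ,  77.4]), np.int32(435), array([0.502 , 0.2936, 0.016 ])), (array([252.1, 131.5]), np.int32(372), array([0.5585, 0.2925, 0.016 ]))]
```

View pics/w5.png

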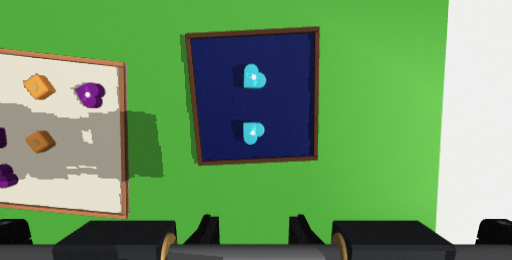

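Both hearts lie in the navy tray at (253,77) and (252,131), well inside it. Now the green key.

Emit:
play_rows(
  gripper=[1,1,1,1,1,1,1,1,1,1,1,1],
  delta_pos=[
    [1,-6,0],
    [2,-12,0],
    [3,-19,1],
    [4,-25,1],
    [5,-31,1],
    [6.5,-37,1],
    [9,-42,1],
    [12,-47,2],
    [14,-51,5],
    [16.5,-54.8,8.7],
    [16.5,-54.8,8.7],
    [16.5,-54.8,8.7],
  ],
  turn=[
    [0,0,0.04],
    [0,0,0.04],
    [0,0,0.04],
    [0,0,0.04],
    [0,0,0.04],
    [0,0,0.04],
    [0,0,0.04],
    [0,0,0.04],
    [0,0,0.04],
    [0,0,0.04],
    [0,0,0.04],
    [0,0,0.04],
  ],
  squeeze=10,
)

```text
time: 37.92
position: [0.4448, -0.2536, 0.0821]
tool_rot: [0.021, 1.0, 0.0, 0.0]
ft_force: [0.3, 0.7, -0.5]
grip_width: 0.0007
grip_force: 0.0
```

```bash
python3 - <<'E'
from h import *
mv((.4425,-.254,.053,-2.4))
s=robot.camera("scene");print([(b[0].round(1),b[1],plane(s,*b[0],.016).round(4)) for b in blobs(s,"turq",15,roi=(150,60,390,290))],[(b[0].round(1),b[1]) for b in blobs(s,"red",8,roi=(163,80,266,168))])
E
```

```text
t 37.92 at [ 0.4448 -0.2536  0.0821] w 0.0007
(0.4425, -0.254, 0.053, -2.4) d_cm [0.23, -0.05, 2.91] turn [0.0, 0.0, -0.001]
[(array([348. , 245.3]), np.int32(73), array([0.503 , 0.2968, 0.016 ])), (array([333.1, 257.6]), np.int32(83), array([0.5592, 0.2959, 0.016 ]))] [(array([185.3, 111.2]), np.int32(57))]
```

Emit:
play_rows(
  gripper=[1,1,1,1,1,1],
  delta_pos=[
    [0.2,0,1],
    [0.2,0,2],
    [0.2,0,2.6],
    [0.2,0,2.9],
    [0.2,0,2.9],
    [0.2,0,2.9],
  ],
  turn=[
    [0,0,0],
    [0,0,0],
    [0,0,0],
    [0,0,0],
    [0,0,0],
    [0,0,0],
  ],
)

```text
time: 38.72
position: [0.4432, -0.2529, 0.056]
tool_rot: [0.021, 1.0, -0.0, 0.001]
ft_force: [-2.1, 4.1, 29.5]
grip_width: 0.0002
grip_force: 14.1
```

Emit:
play_rows(
  gripper=[1,1,1,1,1,1,1,1,1,1],
  delta_pos=[
    [0,0,-2],
    [0,0,-5],
    [0,0,-8],
    [-5,-3,-8],
    [-10,-6,-8],
    [-12.5,-8.5,-8],
    [-12.5,-8.5,-7],
    [-12.5,-8.5,-6],
    [-12.5,-8.5,-6],
    [-12.5,-8.5,-6],
  ],
  turn=[
    [0,0,0],
    [0,0,0],
    [0,0,0],
    [0,0,0],
    [0,0,0],
    [0,0,0],
    [0,0,0],
    [0,0,0],
    [0,0,0],
    [0,0,0],
  ],
)

```text
time: 39.98
position: [0.5633, -0.343, 0.1129]
tool_rot: [0.021, 1.0, 0.0, -0.0]
ft_force: [0.7, 0.3, 0.2]
grip_width: 0.0007
grip_force: 0.0
```

```bash
python3 - <<'E'
from h import *
mv((.5727,-.3346,.09,-2.4),(.5727,-.3346,.069,-2.4))
E
```

```text
t 39.98 at [ 0.5633 -0.343   0.1129] w 0.0007
(0.5727, -0.3346, 0.09, -2.4) d_cm [-0.91, 0.88, 2.29] turn [0.001, -0.001, 0.0]
(0.5727, -0.3346, 0.069, -2.4) d_cm [-0.91, 0.88, 4.39] turn [0.001, -0.001, 0.0]
```

Emit:
play_rows(
  gripper=[1,1,1,1,1,1,1,1,1,1],
  delta_pos=[
    [-0.9,0.9,0],
    [-0.9,0.9,1],
    [-0.9,0.9,2],
    [-0.9,0.9,2.6],
    [-0.9,0.9,3.2],
    [-0.9,0.9,3.7],
    [-0.9,0.9,4.2],
    [-0.9,0.9,4.4],
    [-0.9,0.9,4.4],
    [-0.9,0.9,4.4],
  ],
  turn=[
    [0,0,0],
    [0,0,0],
    [0,0,0],
    [0,0,0],
    [0,0,0],
    [0,0,0],
    [0,0,0],
    [0,0,0],
    [0,0,0],
    [0,0,0],
  ],
)

```text
time: 41.22
position: [0.5738, -0.3356, 0.0688]
tool_rot: [0.021, 1.0, -0.0, 0.001]
ft_force: [-0.7, 0.4, -0.2]
grip_width: 0.0005
grip_force: 0.0
```

Emit:
play_rows(
  gripper=[1,1,1],
  delta_pos=[
    [0,0,0.3],
    [0,0,0.5],
    [0,0,0.5],
  ],
  turn=[
    [0,0,0],
    [0,0,0],
    [0,0,0],
  ],
)

```text
time: 41.6
position: [0.574, -0.3357, 0.0681]
tool_rot: [0.021, 1.0, -0.001, 0.001]
ft_force: [-4.8, 3.1, 19.1]
grip_width: 0.0004
grip_force: 9.6
```

```bash
python3 - <<'E'
from h import *
s=robot.camera("scene");print([(b[0].round(1),b[1],np.argwhere(b[2])[:,0].min()) for b in blobs(s,"red",8,roi=(163,80,266,168))])
save(s,"s6")
E
```

```text
[(array([185. , 117.2]), np.int32(13), np.int64(115))]
```

Emit:
play_rows(
  gripper=[1,1,1,1,1,1,1,1],
  delta_pos=[
    [0,0,-2],
    [0,0,-6],
    [-5,4,-10],
    [-8,6,-11],
    [-8,6,-11],
    [-8,6,-11],
    [-8,6,-11],
    [-8,6,-11],
  ],
  turn=[
    [0,0,0],
    [0,0,0],
    [0,0,0],
    [0,0,0],
    [0,0,0],
    [0,0,0],
    [0,0,0],
    [0,0,0],
  ],
)

```text
time: 42.65
position: [0.6546, -0.2793, 0.1732]
tool_rot: [0.022, 1.0, 0.0, -0.001]
ft_force: [0.3, 0.4, 0.0]
grip_width: 0.0006
grip_force: 0.0
```

```bash
python3 - <<'E'
from h import *
s=robot.camera("scene");print([(b[0].round(1),b[1],np.argwhere(b[2])[:,0].min()) for b in blobs(s,"red",8,roi=(163,80,266,168))])
for c in("turq","purple","amber"): print(c,[(plane(s,*b[0],.016)[:2].round(4).tolist(),int(b[1])) for b in blobs(s,c,15,200,roi=(225,165,390,290))])
mv()
E
```

```text
[(array([186. , 114.6]), np.int32(58), np.int64(110))]
turq [([0.503, 0.2968], 73), ([0.5592, 0.2959], 83)]
purple [([0.5655, 0.004], 60), ([0.6109, 0.0044], 52), ([0.5202, 0.1217], 58)]
amber [([0.5137, 0.068], 52), ([0.572, 0.0578], 56)]
t 42.7 at [ 0.6548 -0.2792  0.1734] w 0.0003
```

The plug image is back at its starting position (186.0,114.6 against 186.1,114.4), so it is home. The hearts are in the order tray and the other beads haven't moved.

```bash
python3 -c "
from rig import robot
print(robot.hand_in())"
```

```text
the job is handed in; nothing more can be done
None
```

I finished the order and handed it in at about 43 s (no verdict returned): both turquoise hearts went through the pan into the order tray, the keys were pressed green, yellow, blue, green, and the plug is home; the key presses are judged from force and height readings only.

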